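# Set up the lens train on the optical rail

### The job

The beam widens as it leaves the laser module, so put the four mounted lenses into the four carriers on the optical rail in order of size, the smallest next to the laser and the largest farthest from it. Lower each mount until its foot is fully down in the socket, with the lens standing square across the rail so that the beam passes through it. Do not drop or tip a lens, and leave the bottle of lens cleaner where it stands.

Things in the scene. Friction and masses are not known exactly. Their poses are not given: they have to be found in the camera images.
- rail: Aluminium optical rail fixed on the table, 350 mm long, 56 wide, 24 high. Origin: under its middle, on the table top. Its y axis runs along the rail towards the laser module (black finned barrel in an aluminium clamp on a dark saddle, from y = 97 to 180 mm, top 121 mm above the table). The beam runs from the module along the rail's -y, 98 mm above the table.
- carrier_a: One of 4 identical fixed carriers on the rail, 54-82 mm apart: dark block, bright steel collar 52 mm across. Origin: on the collar's axis, 14 mm above the table; axes parallel to the rail's. Tapered round socket: floor 36 mm above the table, 31 across; mouth 53 mm above it, 48 across. Letters are in random order along the rail: read the order from the positions.
- carrier_b: One of 4 identical fixed carriers on the rail, 54-82 mm apart: dark block, bright steel collar 52 mm across. Origin: on the collar's axis, 14 mm above the table; axes parallel to the rail's. Tapered round socket: floor 36 mm above the table, 31 across; mouth 53 mm above it, 48 across. Letters are in random order along the rail: read the order from the positions.
- carrier_c: One of 4 identical fixed carriers on the rail, 54-82 mm apart: dark block, bright steel collar 52 mm across. Origin: on the collar's axis, 14 mm above the table; axes parallel to the rail's. Tapered round socket: floor 36 mm above the table, 31 across; mouth 53 mm above it, 48 across. Letters are in random order along the rail: read the order from the positions.
- carrier_d: One of 4 identical fixed carriers on the rail, 54-82 mm apart: dark block, bright steel collar 52 mm across. Origin: on the collar's axis, 14 mm above the table; axes parallel to the rail's. Tapered round socket: floor 36 mm above the table, 31 across; mouth 53 mm above it, 48 across. Letters are in random order along the rail: read the order from the positions.
- lens_26: The smallest lens mount: lens in a black round cell 26 mm across, 14 thick, on a steel post with tapered round foot (29 mm across below, 41 above, 17 high). Starts upright. Origin: centre of the underside; z up, x the level optical axis (both ways alike); cell centre 62 mm up. Grip from above at that height across the rim, along y. Seated, it sits on the socket floor; 131 g +-30%.
- lens_38: The second smallest lens mount: lens in a black round cell 38 mm across, 14 thick, on a steel post with tapered round foot (29 mm across below, 41 above, 17 high). Starts upright. Origin: centre of the underside; z up, x the level optical axis (both ways alike); cell centre 62 mm up. Grip from above at that height across the rim, along y. Seated, it sits on the socket floor; 146 g +-30%.
- lens_50: The second largest lens mount: lens in a black round cell 50 mm across, 14 thick, on a steel post with tapered round foot (29 mm across below, 41 above, 17 high). Starts upright. Origin: centre of the underside; z up, x the level optical axis (both ways alike); cell centre 62 mm up. Grip from above at that height across the rim, along y. Seated, it sits on the socket floor; 160 g +-30%.
- lens_62: The largest lens mount: lens in a black round cell 62 mm across, 14 thick, on a steel post with tapered round foot (29 mm across below, 41 above, 17 high). Starts upright. Origin: centre of the underside; z up, x the level optical axis (both ways alike); cell centre 62 mm up. Grip from above at that height across the rim, along y. Seated, it sits on the socket floor; 174 g +-30%.
- lens_spray: Pale upright bottle of lens cleaner with a grey cap, 35 mm in diameter and 111 mm high, standing on the table; a bystander. Origin: centre of its underside.
Things that resemble listed ones, but are neither listed nor needed, are in the scene too. What is shaped like the lens_38 but purple is not meant.

How it is judged (in metres and radians):
At the end, for the whole second after the job is handed in: Counted from the laser, the carriers hold the 26, 38, 50 and 62 mm lens mounts in that order, each foot within 5 mm of the socket's axis and within 4 mm of its floor, upright within 0.1 rad, its optical axis within 0.26 rad (15 degrees) of the rail's direction, released and at rest (y of lens_26 in the frame of rail between 0.048 and 0.08 m and ((horizontal distance between lens_26 and carrier_a below 0.005 m and z of lens_26 in the frame of carrier_a below 0.026 m) or (horizontal distance between lens_26 and carrier_b below 0.005 m and z of lens_26 in the frame of carrier_b below 0.026 m) or (horizontal distance between lens_26 and carrier_c below 0.005 m and z of lens_26 in the frame of carrier_c below 0.026 m) or (horizontal distance between lens_26 and carrier_d below 0.005 m and z of lens_26 in the frame of carrier_d below 0.026 m)) and angle between each of lens_26, lens_38, lens_50, lens_62's own z axis and vertical below 0.1 rad and angle between the x axis of each of lens_26, lens_38, lens_50, lens_62 and the y axis of rail, either way round below 0.26 rad and contact force between each of lens_26, lens_38, lens_50, lens_62 and the fingers below 0.1 N and linear speed of each of lens_26, lens_38, lens_50, lens_62 below 0.02 m/s and y of lens_38 in the frame of rail between -0.02 and 0.012 m and ((horizontal distance between lens_38 and carrier_a below 0.005 m and z of lens_38 in the frame of carrier_a below 0.026 m) or (horizontal distance between lens_38 and carrier_b below 0.005 m and z of lens_38 in the frame of carrier_b below 0.026 m) or (horizontal distance between lens_38 and carrier_c below 0.005 m and z of lens_38 in the frame of carrier_c below 0.026 m) or (horizontal distance between lens_38 and carrier_d below 0.005 m and z of lens_38 in the frame of carrier_d below 0.026 m)) and y of lens_50 in the frame of rail between -0.088 and -0.056 m and ((horizontal distance between lens_50 and carrier_a below 0.005 m and z of lens_50 in the frame of carrier_a below 0.026 m) or (horizontal distance between lens_50 and carrier_b below 0.005 m and z of lens_50 in the frame of carrier_b below 0.026 m) or (horizontal distance between lens_50 and carrier_c below 0.005 m and z of lens_50 in the frame of carrier_c below 0.026 m) or (horizontal distance between lens_50 and carrier_d below 0.005 m and z of lens_50 in the frame of carrier_d below 0.026 m)) and y of lens_62 in the frame of rail between -0.156 and -0.124 m and ((horizontal distance between lens_62 and carrier_a below 0.005 m and z of lens_62 in the frame of carrier_a below 0.026 m) or (horizontal distance between lens_62 and carrier_b below 0.005 m and z of lens_62 in the frame of carrier_b below 0.026 m) or (horizontal distance between lens_62 and carrier_c below 0.005 m and z of lens_62 in the frame of carrier_c below 0.026 m) or (horizontal distance between lens_62 and carrier_d below 0.005 m and z of lens_62 in the frame of carrier_d below 0.026 m))); the robot touches nothing.
It fails at once if a lens mount is tipped over (leans more than 45 degrees) (angle between any of lens_26, lens_38, lens_50, lens_62's own z axis and vertical above 0.785 rad).
It fails at once if a lens mount is dropped: it moves faster than 0.6 m/s with no finger on it ((linear speed of lens_26 above 0.6 m/s and contact force between lens_26 and the fingers below 0.01 N) or (linear speed of lens_38 above 0.6 m/s and contact force between lens_38 and the fingers below 0.01 N) or (linear speed of lens_50 above 0.6 m/s and contact force between lens_50 and the fingers below 0.01 N) or (linear speed of lens_62 above 0.6 m/s and contact force between lens_62 and the fingers below 0.01 N)).
It fails at once if the bottle of lens cleaner is pushed more than 25 mm or knocked over (distance of lens_spray from where it was at the start of the episode above 0.025 m or angle between lens_spray's own z axis and vertical above 0.5 rad).
It also fails if it takes over 120 s, if anything falls off the work surface, if the arm or the gripper's body presses on something with over 40 N, if the wrist force passes 120 N, or if a joint passes its speed limit or range.

### The arm

A 6-joint arm with a two-finger parallel gripper is mounted at the origin on a cart in front of the work surface, level with it; the furniture and walls round the work are solid. World frame = base frame: x ahead of the robot, y to its left, z up, the work surface at z = 0. Lengths are in mm, angles in rad, forces in N, time in s.
With the tool pointing down it reaches from about 300 to 775 mm from the base axis. Payload 14.6 kg.
Tool frame: the origin (TCP) lies between the finger pads; the fingertips stand manip.tip_reach ahead of it and the grasp point (between the pads) lies 5 mm behind it (manip.tip_reach is the distance from the TCP to the fingertips, in mm); z points along the fingers, y is the line along which they close (so a half turn about z gives the same grasp; the last joint's range is limited). The gripper opens to 94 mm and grips with 3 to 60 N. Pads are 16 mm wide; open, the fingers measure 119 mm over their backs; the gripper's body (75 mm by 177 mm) begins 78 mm behind the grasp point.
Start: joints at [1.166, 0.3, 1.521, -0, 1.321, -0.067], TCP at [182.274, 518.908, 186.846] pointing down, gripper open.
Joint ranges: [-3.03, 3.03], [-0.79, 2.21], [0.23, 2.52], [-1.04, 4.18], [0, 3.07], [-2.55, 2.55]. Speed limits (rad/s): [2.22, 2.22, 2.57, 3.14, 3.14, 3.14].

### API

Orientations are given as [roll, pitch, yaw] about the fixed x, y, z axes, in that order (R = Rz(yaw) Ry(pitch) Rx(roll)).
In Python, from cell import manip gives the robot as it stands. The module is installed in compiled form; this text tells all that it offers.
- The arm moves only by the shell command python3 -m creep 'ROWS' [FORCE]. ROWS is JSON, a list of rows, each a list of 3 entries, a list of its own where there are three numbers: the opening, from -1 (shut) to 1 (fully open), then the shift along the tool's x, y, z in cm, then the turn about the tool's z in units of 5 degrees (1.0 is 5 degrees). In form: [[grip, [tx, ty, tz], roll], ...]. A call has 1 to 12 rows; each row is the pose to reach, as a shift and turn from the pose commanded when the call began, along the tool's axes at that moment; what a row does not reach only later rows make up. A row lasts 1/10 s, in which the tool goes at most 50 mm and 8.59 degrees, less where a joint would pass 70% of its speed; a pose out of reach is approached as far as the arm can. A call with a gripper value outside its range is refused whole. The fingers move at their own pace and stop on an object; FORCE is the grip in N (left out, the last holds). Time passes only in rows, so rows that repeat a pose let the fingers close. It gives the time, the measured TCP pose, the force, the opening and the grip force at its end, in the units of the state.
- manip.read_state(): the state, without advancing time (a new reading comes with each control period).
- manip.camera(name): name is "side" or "top" or "wrist"; returns the picture (384x512x3 uint8, red, green, blue); there is no depth.
- manip.camera_params(name): a dict with "fovy" (degrees; the focal length in pixels is half the picture's height over the tangent of half this angle, whatever the lens; pixels are square), "cx", "cy" (the principal point, pixels), "origin" and "attitude" of the camera in the world. Camera axes: x right, y down, z forward; pixel columns grow to the right and rows downward; lengths in mm; the calibration is good to about 2 mm. A picture is of the moment at which its call begins: read the wrist's pose just before it. camera_params takes no time and is no camera call; for the wrist camera it gives the pose at the moment of the call.
- manip.sign_off(): hands the job in; it is judged then, once.
The state is a dict: "clock": time; "joints": joint angles; "qd": joint speeds; "effort": joint torques, N m; "eef_pos": TCP position; "eef_rot": TCP orientation; "wrist_force": force on the tool from outside, world axes, zero at the start; "moment": the same for the moment, N m; "finger_gap": finger opening in mm; "finger_force": force on a finger pad.
Only numpy, scipy, OpenCV 4.12 (cv2) and the standard library are available. Lean on these libraries where they do the work, as an engineer would, in place of code of your own. Each camera call takes 0.05 s, during which the arm holds its last target. There are 200 camera calls.

## Working session

There is one attempt and no reset: what is moved stays moved. The work goes in short steps, Python scripts to look and compute and a shell command to move; the robot and the scene stay as the last step left them, time stands still between calls to the robot, and variables do not carry over. Pictures are saved under pics/ and viewed, at most 14 in all, crops included, and the job is handed in when it is done.

```bash
mkdir -p pics
python3 - <<'E'
from cell import manip
import cv2
for n in("top","side"):
    cv2.imwrite(f"pics/{n}0.png",cv2.cvtColor(manip.camera(n),cv2.COLOR_RGB2BGR)); print(n,manip.camera_params(n))
print(manip.camera_params("wrist"),manip.tip_reach); print(manip.read_state())
E
```

```text
top {'fovy': 45.37467946225176, 'cx': 251.46388780777886, 'cy': 190.6075086190498, 'origin': array([ 360.46337667,   62.50082614, 1071.59473494]), 'attitude': array([-2.95041198, -0.01031328, -1.59694424])}
side {'fovy': 48.844614529196924, 'cx': 258.23031749074926, 'cy': 188.67246818791682, 'origin': array([ 191.62611113, -795.53202144,  747.03561998]), 'attitude': array([-2.23123639, -0.01285898, -0.399891  ])}
{'fovy': 65.36913381502208, 'cx': 253.9485002793229, 'cy': 192.44405230965307, 'origin': array([115.15866207, 541.84687416, 383.01843142]), 'attitude': array([2.89032654e+00, 1.37630751e-03, 1.23316740e+00])} 14.0
{'clock': 0.1, 'joints': array([ 1.16640640e+00,  3.00381274e-01,  1.52149054e+00,  1.05947903e-05,
        1.32069232e+00, -6.65812140e-02]), 'qd': array([ 0.00065973, -0.00228127, -0.0022945 , -0.00025023,  0.00061194,
       -0.00055303]), 'effort': array([ 2.33444822e-03, -5.32638323e+01, -3.53286231e+01,  7.09785079e-02,
        2.34153948e-02, -8.26861583e-05]), 'eef_pos': array([182.17705688, 518.69860012, 186.3739087 ]), 'eef_rot': array([-3.14062400e+00, -7.48749974e-05,  2.80378127e+00]), 'wrist_force': array([-0.54194149, -0.46564374,  0.22581974]), 'moment': array([ 0.02085459, -0.0274903 , -0.02342075]), 'finger_force': 0.0, 'finger_gap': 93.52004076571616}
```

View pics/top0.png

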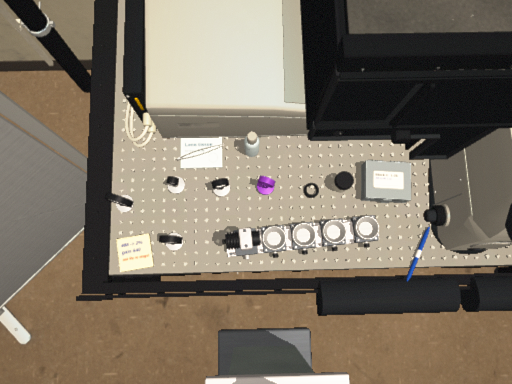

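View pics/side0.png

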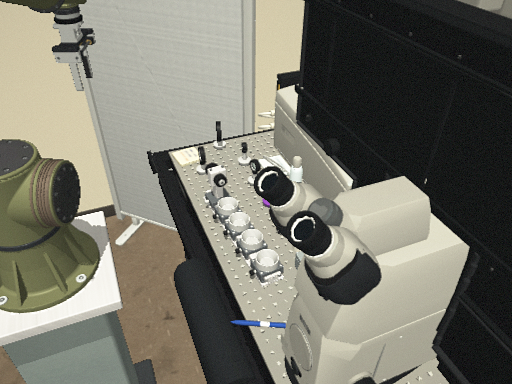

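```bash
cat > h.py <<'E'
import numpy as np,cv2
from scipy.spatial.transform import Rotation as R
from cell import manip
def cam(n): 
    p=manip.camera_params(n); return p
def save(n,f,box=None,s=1):
    im=cv2.cvtColor(manip.camera(n),cv2.COLOR_RGB2BGR); 
    if box: x0,y0,x1,y1=box; c=im[y0:y1,x0:x1]
    else: c=im
    cv2.imwrite(f,cv2.resize(c,None,fx=s,fy=s,interpolation=cv2.INTER_CUBIC)); return im
def K(p):
    f=192/np.tan(np.radians(p['fovy']/2)); return f,p['cx'],p['cy']
def ray(p,u,v,z):
    f,cx,cy=K(p); d=R.from_euler('xyz',p['attitude']).apply([(u-cx)/f,(v-cy)/f,1]); o=np.array(p['origin'])
    return o+d*(z-o[2])/d[2]
def proj(p,X):
    f,cx,cy=K(p); c=R.from_euler('xyz',p['attitude']).inv().apply(np.array(X)-p['origin'])
    return np.stack([f*c[...,0]/c[...,2]+cx,f*c[...,1]/c[...,2]+cy],-1)
E
python3 - <<'E'
from h import *
p=cam("top");im=save("top","pics/top1.png",(100,160,395,265),2.7)
# collars mouth z=53, cells z~62..
for n,u,v,z in [("c1",274,239,53),("c2",303,236,53),("c3",333,232,53),("c4",366,229,53),("A",120,202,62),("B",175,183,62),("C",221,184,62),("D",171,239,62),("purple",265,185,62),("spray",252,140,111)]:
    print(n,ray(p,u,v,z).round(0))
g=im.max(2); m=((g>150)*255).astype(np.uint8)
E
```

```text
c1 [447.  -0.  53.]
c2 [452. -65.  53.]
c3 [ 459. -132.   53.]
c4 [ 464. -206.   53.]
A [537. 340.  62.]
B [577. 218.  62.]
C [572. 115.  62.]
D [452. 226.  62.]
purple [568.  16.  62.]
spray [658.  44. 111.]
```

View pics/top1.png

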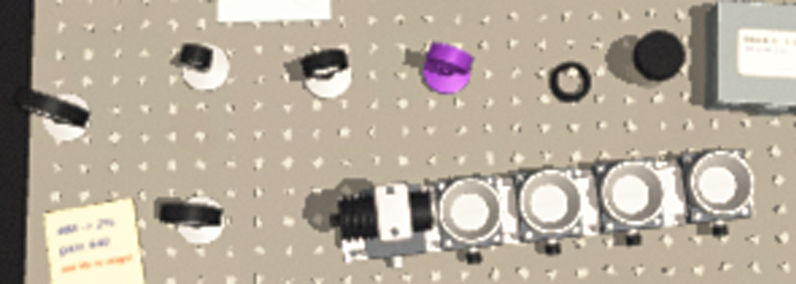

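The enlarged top view, in full-picture pixels, shows four black mounts. A (120,202) is the widest, so it is lens_62. D (171,239) is next and is lens_50. C (220,184) is lens_38, and B (173,181) is lens_26. The purple look-alike at (265,185) is not meant. The ring at (311,190) and the black cap at (343,180) are not mounts. The carriers run from c1 (274,239), next to the laser, to c4 (366,229). I'll move above lens_26 first.

```bash
python3 -m creep '[[1,[-46.6,-15.5,0],-3.9],[1,[-46.6,-15.5,0],-3.9],[1,[-46.6,-15.5,0],-3.9],[1,[-46.6,-15.5,0],-3.9],[1,[-46.6,-15.5,0],-3.9],[1,[-46.6,-15.5,0],-3.9],[1,[-46.6,-15.5,0],-3.9],[1,[-46.6,-15.5,0],-3.9],[1,[-46.6,-15.5,0],-3.9],[1,[-46.6,-15.5,0],-3.9],[1,[-46.6,-15.5,0],-3.9],[1,[-46.6,-15.5,0],-3.9]]' 15
cat >> h.py <<'E'
def blob(p,im,X,rad=60,thr=60):
    u,v=proj(p,X); m=(im.max(2)<thr).astype(np.uint8)
    cs,_=cv2.findContours(m,cv2.RETR_EXTERNAL,cv2.CHAIN_APPROX_NONE)
    cs=[c for c in cs if cv2.contourArea(c)>60 and np.hypot(*(c.reshape(-1,2).mean(0)-[u,v]))<rad]
    out=[]
    for c in cs:
        h=cv2.convexHull(c); M=cv2.moments(h); ctr=(M['m10']/M['m00'],M['m01']/M['m00'])
        b=cv2.boxPoints(cv2.minAreaRect(h)); w=np.array([ray(p,*q,62)for q in b]); e=w[1]-w[0],w[2]-w[1]
        e=sorted(e,key=np.linalg.norm); l=e[1]
        out.append((np.round(ctr,1),ray(p,*ctr,62).round(1),'size',np.round([np.linalg.norm(e[1]),np.linalg.norm(e[0])],1),'long-axis deg',round(np.degrees(np.arctan2(l[1],l[0]))%180,1)))
    return out
E
python3 - <<'E'
from h import *
p=cam("wrist"); print(p['origin']); im=save("wrist","pics/w1.png")
for X in [(577,218,62),(537,340,62),(572,115,62),(452,226,62)]:
    print(X,proj(p,X)); [print('  ',*o) for o in blob(p,im,X)]
E
```

```text
clock: 1.35
eef_pos: [570.7, 217.5, 186.1]
eef_rot: [-3.141, -0.001, -3.141]
wrist_force: [-0.3, 0.1, 0.1]
finger_gap: 93.9
finger_force: 0.0
[499.77501324 216.68288463 382.84074883]
(577, 218, 62) [255.24390235 188.33288242]
   [260.1 194.3] [583.8 223.5  62. ] size [24.6 21.9] long-axis deg 78.5
(537, 340, 62) [369.39652962 152.09523197]
(572, 115, 62) [161.50183941 183.80204765]
   [163.6 186.4] [575.  117.1  62. ] size [38.9 18.6] long-axis deg 110.1
(452, 226, 62) [263.51040151  66.72128462]
   [264.4  65.8] [451.2 226.9  62. ] size [48.7 22. ] long-axis deg 86.8
   [277.6  92.3] [476.3 240.6  62. ] size [419.2 294.9] long-axis deg 90.0
```

View pics/w1.png

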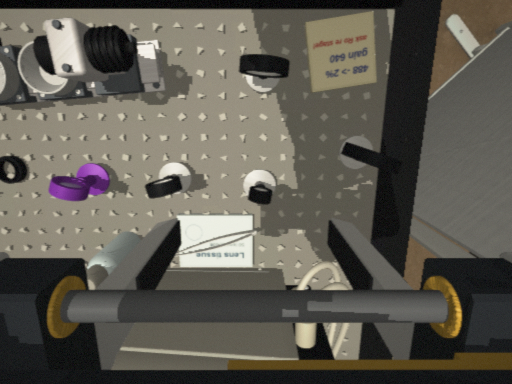

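Run:
```python
from h import *
p=cam("wrist"); im=save("wrist","pics/w2.png",(215,155,305,222),8)
print(proj(p,(583.8,223.5,17)),proj(p,(583.8,223.5,62)))
b=cv2.imread("pics/w1.png")
m=(b[140:225,215:300].min(2)>150).astype(np.uint8); n,l,s,c=cv2.connectedComponentsWithStats(m)
for i in range(1,n):
    if s[i,4]>80: print(s[i]+[215,140,0,0,0],c[i]+[215,140], ray(p,*(c[i]+[215,140]),17))
```

```text
[258.74827249 185.57226165] [259.36056564 194.71315189]
[241 170  34  27 434] [256.09907834 179.26036866] [575.71988882 220.13904321  17.        ]
[215 215  38  10 379] [233.45118734 219.51187335] [628.91219532 191.08598988  17.        ]
```

View pics/w2.png

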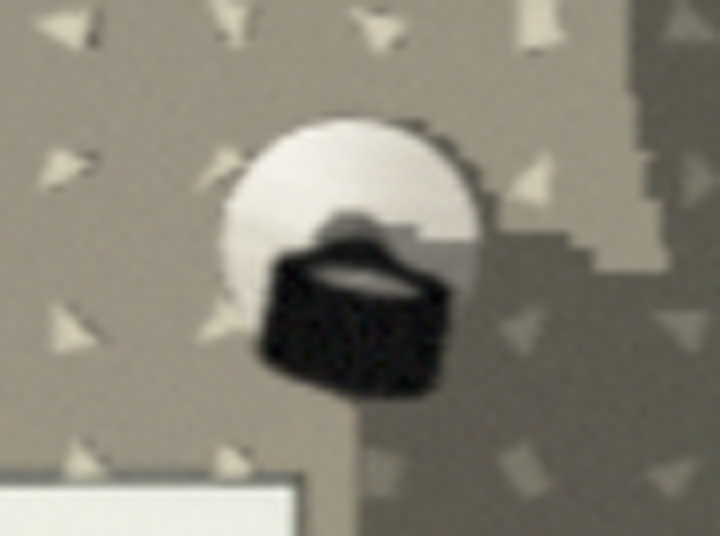

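```bash
python3 -m creep '[[1,[-1.3,0.6,0],2.2],[1,[-1.3,0.6,1],2.2],[1,[-1.3,0.6,5],2.2],[1,[-1.3,0.6,9],2.2],[1,[-1.3,0.6,11.5],2.2],[1,[-1.3,0.6,12.9],2.2],[1,[-1.3,0.6,12.9],2.2],[1,[-1.3,0.6,12.9],2.2],[-1,[-1.3,0.6,12.9],2.2],[-1,[-1.3,0.6,12.9],2.2],[-1,[-1.3,0.6,12.9],2.2],[-1,[-1.3,0.6,12.9],2.2]]' 20; python3 -m creep '[[-1,[0,0,0],0],[-1,[0,0,0],0],[-1,[0,0,0],0],[-1,[0,0,0],0],[-1,[0,0,-1],0],[-1,[0,0,-3],0],[-1,[0,0,-6],0],[-1,[0,0,-10],0],[-1,[0,0,-14],0],[-1,[0,0,-14.5],0],[-1,[0,0,-14.5],0]]'
```

```text
clock: 2.65
eef_pos: [583.7, 224.3, 58.2]
eef_rot: [3.141, 0.0, 2.952]
wrist_force: [0.6, -0.3, -1.1]
finger_gap: 65.6
finger_force: 0.0
clock: 3.75
eef_pos: [583.9, 224.4, 204.4]
eef_rot: [3.14, 0.002, 2.952]
wrist_force: [0.3, 0.1, 0.1]
finger_gap: 0.3
finger_force: 0.0
```

The fingers hadn't finished closing when I lifted, so the grip missed. I'll check that the lens is undisturbed.

```bash
python3 -m creep '[[0.2,[0,0,0],0],[0.2,[0,0,0],0],[0.2,[0,0,0],0],[0.2,[0,0,0],0],[0.2,[0,0,0],0],[0.2,[0,0,0],0]]'
python3 - <<'E'
from h import *
p=cam("wrist"); im=save("wrist","pics/w3.png",(200,130,320,220),6)
print(proj(p,(583.8,223.5,17)),proj(p,(583.8,223.5,62)))
for o in blob(p,im,(583.8,223.5,62)): print(*o)
E
```

```text
clock: 4.35
eef_pos: [583.5, 224.3, 202.7]
eef_rot: [-3.141, -0.0, 2.952]
wrist_force: [-0.5, -0.4, -0.2]
finger_gap: 45.4
finger_force: 0.0
[254.07459907 172.50314958] [254.07239936 179.69169893]
[254.1 179.5] [583.6 223.5  62. ] size [22.9 18.8] long-axis deg 79.2
```

View pics/w3.png

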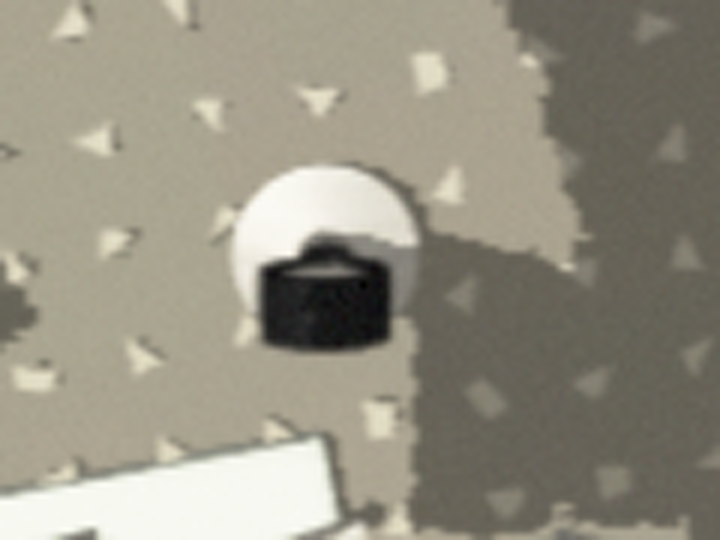

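The lens hasn't moved: cell at (254,179), exactly where projected, and square to the gripper. I'll go down again with a narrower opening.

```bash
python3 -m creep '[[0.0,[0,0,3],0],[0.0,[0,0,7],0],[0.0,[0,0,11],0],[0.0,[0,0,13.5],0],[0.0,[0,0,14.5],0],[0,[0,0,14.5],0],[-1,[0,0,14.5],0],[-1,[0,0,14.5],0],[-1,[0,0,14.5],0],[-1,[0,0,14.5],0],[-1,[0,0,14.5],0],[-1,[0,0,14.5],0]]' 20
python3 - <<'E'
from h import *
p=cam("top"); im=manip.camera("top")
hsv=cv2.cvtColor(im,cv2.COLOR_RGB2HSV)
g=cv2.resize(im[205:265,255:390],None,fx=4,fy=4,interpolation=cv2.INTER_CUBIC)
gr=cv2.GaussianBlur(cv2.cvtColor(g,cv2.COLOR_RGB2GRAY),(0,0),2)
c=cv2.HoughCircles(gr,cv2.HOUGH_GRADIENT,1,80,param1=80,param2=20,minRadius=38,maxRadius=52)
for x,y,r in sorted(c[0].tolist()):
    u,v=(x+.5)/4-.5+255,(y+.5)/4-.5+205; print(round(u,1),round(v,1),'r mm',round(r/4*2.22,1),ray(p,u,v,53).round(1))
E
```

```text
clock: 5.6
eef_pos: [583.6, 224.3, 58.0]
eef_rot: [3.142, 0.0, 2.952]
wrist_force: [0.0, 0.1, 0.3]
finger_gap: 2.6
finger_force: 0.0
272.8 236.2 r mm 26.6 [453.1   2.3  53. ]
303.8 234.0 r mm 26.6 [456.3 -66.7  53. ]
334.8 231.2 r mm 22.4 [ 460.7 -136.    53. ]
367.2 227.0 r mm 26.6 [ 468.4 -209.2   53. ]
```

Run:
```python
from h import *
a=save("wrist","pics/_a.png"); b=save("side","pics/_b.png")
s=manip.read_state(); print(s['finger_gap'],s['finger_force'],proj(cam("wrist"),s['eef_pos']),proj(cam("side"),s['eef_pos']))
c1=cv2.resize(a[100:300,150:350],(400,400)); u,v=proj(cam("side"),s['eef_pos']).astype(int)
c2=cv2.resize(b[v-50:v+50,u-50:u+50],(400,400),interpolation=cv2.INTER_CUBIC)
cv2.imwrite("pics/chk.png",np.hstack([c1,c2]))
```

```text
0.5316515167729359 0.0 [255.08820959 221.04393843] [243.45918009 147.19953659]
```

View pics/chk.png

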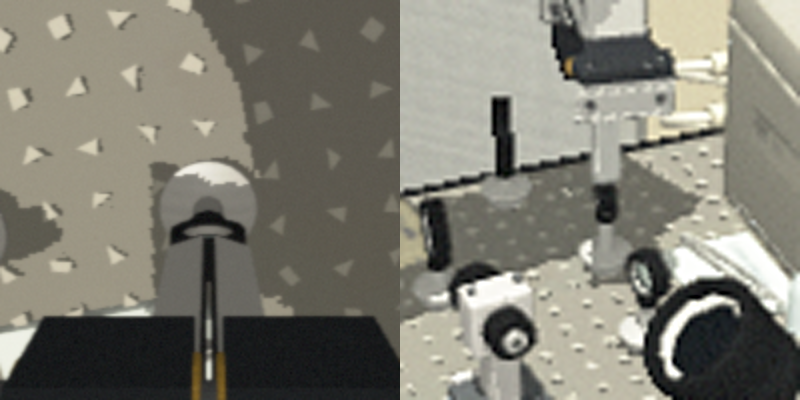

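Run:
```python
from h import *
a=cv2.imread("pics/_a.png"); b=cv2.imread("pics/_b.png")
s=manip.read_state(); e=s['eef_pos']
for n in("wrist","side"): print(n,proj(cam(n),[e,e-[0,0,14],[583.8,223.5,62],[583.8,223.5,17],[583.8,223.5,75]]).round(1).tolist())
c1=cv2.resize(a[185:245,225:285],(400,400),interpolation=cv2.INTER_CUBIC); c2=cv2.resize(b[125:175,218:268],(400,400),interpolation=cv2.INTER_CUBIC)
cv2.imwrite("pics/chk2.png",np.hstack([c1,c2]))
```

```text
wrist [[255.1, 221.0], [255.0, 214.6], [254.0, 223.7], [254.1, 204.7], [254.0, 230.7]]
side [[243.5, 147.2], [243.5, 151.1], [243.6, 146.2], [243.7, 158.5], [243.6, 142.5]]
```

View pics/chk2.png

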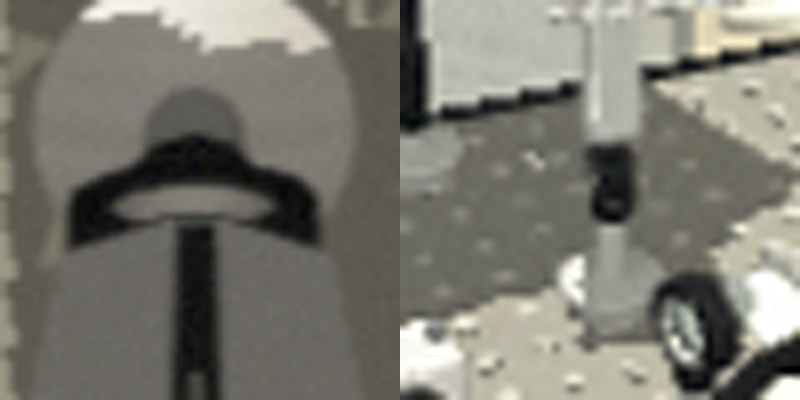

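The cell sits right beneath the closed fingertips: cell at wrist (254,215), finger ends at side v≈143, which is z≈75. So the fingertips look about 30 mm higher than tip_reach implies. I'll measure the tips in the earlier open-gripper picture.

Run:
```python
import cv2
a=cv2.imread("pics/w1.png"); cv2.imwrite("pics/tips.png",cv2.resize(a[200:320,130:380],None,fx=3.2,fy=3.2,interpolation=cv2.INTER_CUBIC))
```

```text
(no output)
```

View pics/tips.png

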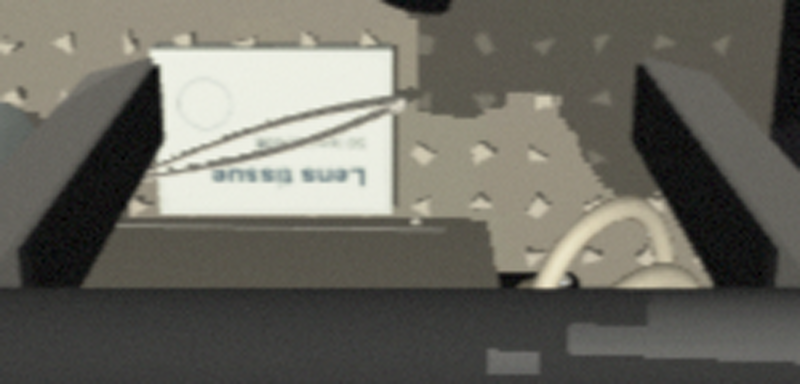

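Open gripper: the pad tips are at (179,220) and (329,220). With the 94 mm gap, that puts them about 20 mm *above* the reported TCP rather than 14 mm below. The side view agrees (tips about 17 mm above). So the right grasp height is eef_z ≈ 25. I'll open above the lens and go down gently, watching the force.

```bash
python3 -m creep '[[0.1,[0,0,-1],0],[0.1,[0,0,-1],0],[0.1,[0,0,-1],0],[0.1,[0,0,-1],0],[0.1,[0,0,-1],0],[0.1,[0,0,-1],0],[0.1,[0,0,-1],0],[0.1,[0,0,0],0],[0.1,[0,0,1],0],[0.1,[0,0,2],0],[0.1,[0,0,2.6],0],[0.1,[0,0,2.6],0]]' 20; python3 -m creep '[[0.1,[0,0,0.4],0],[-1,[0,0,0.6],0],[-1,[0,0,0.6],0],[-1,[0,0,0.6],0],[-1,[0,0,0.6],0],[-1,[0,0,0.6],0],[-1,[0,0,0.6],0]]'
```

```text
clock: 6.95
eef_pos: [583.0, 224.1, 30.5]
eef_rot: [-3.141, -0.002, 2.952]
wrist_force: [-0.5, -0.1, -0.2]
finger_gap: 52.2
finger_force: 0.0
clock: 7.65
eef_pos: [583.7, 224.3, 26.1]
eef_rot: [3.141, 0.0, 2.952]
wrist_force: [-0.1, -1.0, 1.6]
finger_gap: 25.5
finger_force: 20.0
```

Gripped: 25.5 mm gap at 20 N. I'll lift, then carry it over the rail, turning on the way, and measure the carriers from there.

```bash
python3 -m creep '[[-1,[0,0,-1],0],[-1,[0,0,-3],0],[-1,[0,0,-6],0],[-1,[0,0,-10],0],[-1,[0,0,-13],0],[-1,[0,0,-15],0],[-1,[0,0,-15],0]]'; python3 -m creep '[[-1,[0.5,-2.5,0],1],[-1,[1,-6,0],2.5],[-1,[1.6,-10,0],4],[-1,[2.2,-14,0],5.6],[-1,[2.8,-18,0],7.2],[-1,[3.5,-22,0],8.8],[-1,[4.1,-26,0],10.4],[-1,[4.7,-30,0],12],[-1,[5.3,-33.5,0],13.5],[-1,[5.7,-36,0],14.5],[-1,[5.9,-37.2,0],15],[-1,[5.9,-37.2,0],15]]'
python3 - <<'E'
from h import *
p=cam("wrist"); im=save("wrist","pics/w4.png"); print(p['origin'],manip.read_state()['finger_gap'])
g=cv2.GaussianBlur(cv2.cvtColor(im,cv2.COLOR_BGR2GRAY),(0,0),1)
c=cv2.HoughCircles(g,cv2.HOUGH_GRADIENT,1,35,param1=80,param2=18,minRadius=18,maxRadius=32)
for x,y,r in sorted(c[0].tolist(),key=lambda t:t[1]): print(round(x,1),round(y,1),r,ray(p,x,y,53).round(1))
E
```

```text
clock: 8.35
eef_pos: [584.5, 224.6, 179.4]
eef_rot: [3.139, 0.005, 2.952]
wrist_force: [0.3, -0.4, -1.8]
finger_gap: 25.5
finger_force: 20.0
clock: 9.55
eef_pos: [455.1, -130.6, 175.2]
eef_rot: [-3.141, -0.0, 1.642]
wrist_force: [0.0, 0.7, -1.1]
finger_gap: 25.5
finger_force: 20.0
[450.96279417 -59.71727073 371.905216  ] 25.525715803280367
257.5 54.5 27.899999618530273 [450.   -1.4  53. ]
374.5 58.5 21.799999237060547 [565.4   3.2  53. ]
255.5 125.5 25.799999237060547 [453.  -69.5  53. ]
340.5 154.5 25.700000762939453 [545.5 -93.2  53. ]
254.5 190.5 29.200000762939453 [ 456.9 -139.1   53. ]
357.5 218.5 19.100000381469727 [ 574.8 -163.3   53. ]
260.5 245.5 25.700000762939453 [ 468.5 -203.8   53. ]
```

View pics/w4.png

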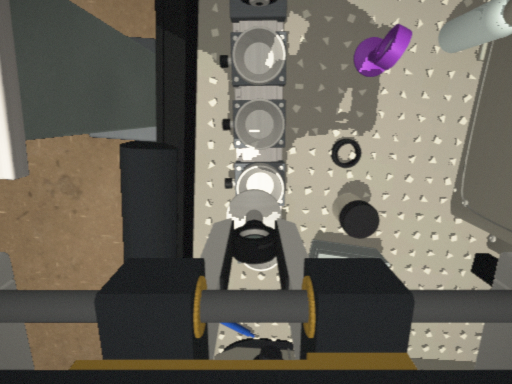

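The lens is firmly held at (255,240). Collars show at about (260,56), (260,124) and (261,187), on the tilted rail. I'll refine them in an enlarged crop.

Run:
```python
import cv2
a=cv2.imread("pics/w4.png"); cv2.imwrite("pics/w4c.png",cv2.resize(a[20:160,210:310],None,fx=4.2,fy=4.2,interpolation=cv2.INTER_CUBIC))
```

```text
(no output)
```

View pics/w4c.png

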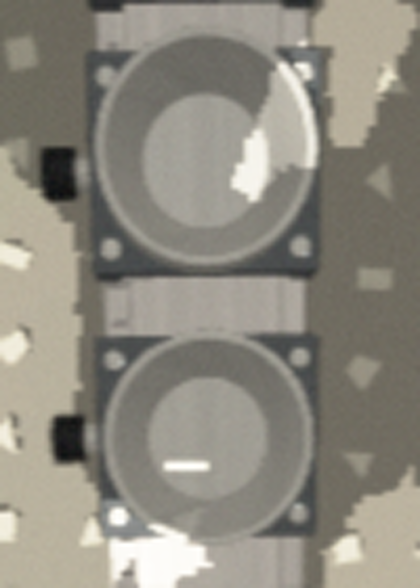

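Run:
```python
from h import *
p=cam("wrist")
for u,v,z in [(259.1,55.3,53),(258.4,57.9,36),(259.4,123.4,53),(258.9,123.7,36)]: print(ray(p,u,v,z).round(1))
t=cam("top");im=manip.camera("top")
s=manip.read_state();print(s['eef_pos'],s['eef_rot'])
print(proj(t,[[451.5,-2.5,53]]))
# rail corner bolt blocks: line of collar pair
```

```text
[451.7  -1.1  53. ]
[451.2  -0.6  36. ]
[457.1 -66.3  53. ]
[456.9 -67.   36. ]
[ 455.70133621 -129.2430124   175.4710494 ] [-3.14115077e+00 -4.66996217e-04  1.64530589e+00]
[[274.95929697 236.90707867]]
```

```bash
python3 -m creep '[[-1,[2,0.1,0],0],[-1,[5,0.2,0],0],[-1,[9,0.4,0],0],[-1,[12,0.5,0],0],[-1,[12.8,0.5,0],0],[-1,[12.8,0.5,1],0],[-1,[12.8,0.5,4],0],[-1,[12.8,0.5,7],0],[-1,[12.8,0.5,8.6],0],[-1,[12.8,0.5,9.2],0],[-1,[12.8,0.5,9.2],0]]'; python3 -m creep '[[-1,[0,0,0.3],0],[-1,[0,0,0.7],0],[-1,[0,0,1.1],0],[-1,[0,0,1.5],0],[-1,[0,0,1.8],0],[-1,[0,0,1.8],0]]'
```

```text
clock: 10.75
eef_pos: [451.0, -2.4, 83.1]
eef_rot: [-3.14, -0.0, 1.643]
wrist_force: [-0.2, 0.2, -1.0]
finger_gap: 25.1
finger_force: 20.0
clock: 11.35
eef_pos: [451.1, -1.9, 65.5]
eef_rot: [-3.141, -0.0, 1.643]
wrist_force: [0.6, 1.0, -1.4]
finger_gap: 25.4
finger_force: 20.0
```

```bash
python3 -m creep '[[-1,[0,0,0.2],0],[-1,[0,0,0.4],0],[-1,[0,0,0.5],0],[-1,[0,0,0.5],0]]'
```

```text
clock: 11.75
eef_pos: [451.9, -1.8, 61.9]
eef_rot: [3.14, -0.0, 1.643]
wrist_force: [-4.3, 1.2, 12.9]
finger_gap: 25.6
finger_force: 20.0
```

Contact at 13 N and eef_z 62, exactly the seated height. I'll release, rise and go to lens_38.

```bash
python3 -m creep '[[0.3,[0,0,-0.1],0],[0.3,[0,0,-0.1],0],[0.3,[0,0,-0.1],0],[0.3,[0,0,-0.1],0],[0.3,[0,0,-0.1],0],[0.3,[0,0,-1],0],[0.3,[0,0,-4],0],[0.3,[0,0,-8],0],[0.3,[0,0,-12],0],[0.3,[0,0,-14],0],[0.3,[0,0,-14],0]]'; python3 -m creep '[[0.3,[10.9,13.2,0],-21],[0.3,[10.9,13.2,0],-21],[0.3,[10.9,13.2,0],-21],[0.3,[10.9,13.2,0],-21],[0.3,[10.9,13.2,0],-21],[0.3,[10.9,13.2,0],-21],[0.3,[10.9,13.2,0],-21],[0.3,[10.9,13.2,0],-21],[0.3,[10.9,13.2,0],-21],[0.3,[10.9,13.2,0],-21],[0.3,[10.9,13.2,0],-21],[0.3,[10.9,13.2,0],-21]]'; python3 -m creep '[[0.3,[0,0,0],-0.5],[0.3,[0,0,0],-0.5],[0.3,[0,0,0],-0.5]]'
cat >> h.py <<'E'
def look(X):
    s=manip.read_state(); p=cam("wrist"); im=cv2.cvtColor(manip.camera("wrist"),cv2.COLOR_RGB2BGR)
    yaw=s['eef_rot'][2]; e=s['eef_pos']; print('eef',e.round(1),'yaw',round(np.degrees(yaw),1)); X=list(X)
    for o in blob(p,im,X): print(*o)
    return p,im
def shift(T,yawT=None):
    s=manip.read_state(); e=s['eef_pos']; y=s['eef_rot'][2]; d=np.array(T)-e
    print('tx,ty,tz cm',np.round([(d[0]*np.cos(y)+d[1]*np.sin(y))/10,(d[0]*np.sin(y)-d[1]*np.cos(y))/10,-d[2]/10],2), 'roll', None if yawT is None else np.round(((np.degrees(y)-yawT+180)%360-180)/5,2))
E
python3 - <<'E'
from h import *
p,im=look((575,117,62)); print(proj(p,[575,117,17])); shift((575,117,26),200)
E
```

```text
clock: 12.85
eef_pos: [452.4, -2.0, 204.1]
eef_rot: [3.136, 0.001, 1.643]
wrist_force: [-0.3, -0.3, -1.1]
finger_gap: 61.0
finger_force: 0.0
clock: 14.05
eef_pos: [574.6, 116.2, 199.6]
eef_rot: [3.141, -0.002, -2.834]
wrist_force: [1.1, -0.3, 0.4]
finger_gap: 60.8
finger_force: 0.0
clock: 14.35
eef_pos: [574.8, 116.3, 200.1]
eef_rot: [3.141, -0.001, -2.798]
wrist_force: [0.2, 0.9, 0.2]
finger_gap: 60.9
finger_force: 0.0
eef [574.8 116.3 200.1] yaw -160.3
[255.5 181.2] [575.4 117.1  62. ] size [36.9 19.1] long-axis deg 101.0
[255.33924849 173.45452714]
tx,ty,tz cm [-0.04  0.06 17.43] roll -0.06
```

```bash
python3 -m creep '[[0.3,[0,0.1,2],1.2],[0.3,[0,0.1,4],1.5],[0.3,[0,0.1,4],1.5],[0.3,[0,0.1,4],1.5]]'
python3 - <<'E'
from h import *
p,im=look((575,117,62)); shift((575.4,117.1,26),191)
u,v=proj(p,[575.4,117.1,40]).astype(int)
cv2.imwrite("pics/l38.png",cv2.resize(im[v-45:v+40,u-50:u+50],None,fx=6,fy=6,interpolation=cv2.INTER_CUBIC))
E
```

```text
clock: 14.8
eef_pos: [574.8, 117.3, 161.3]
eef_rot: [3.142, -0.0, -2.927]
wrist_force: [-0.4, 0.1, 0.6]
finger_gap: 61.2
finger_force: 0.0
eef [574.8 117.3 161.3] yaw -167.7
[254.5 188.2] [574.9 116.7  62. ] size [35.2 24. ] long-axis deg 102.3
tx,ty,tz cm [-0.03 -0.03 13.58] roll 0.26
```

View pics/l38.png

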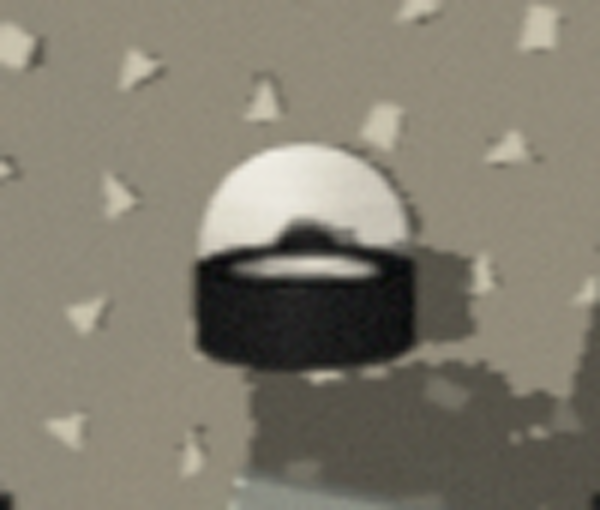

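The cell is square to the image and black, about 36 mm across, with the foot centred under it. It is lens_38 and not the purple one. Descend and grip.

```bash
python3 -m creep '[[0.3,[0,0,2],0],[0.3,[0,0,6],0],[0.3,[0,0,10],0],[0.3,[0,0,12.5],0],[0.3,[0,0,13.5],0],[0.3,[0,0,13.5],0],[-1,[0,0,13.5],0],[-1,[0,0,13.5],0],[-1,[0,0,13.5],0],[-1,[0,0,13.5],0],[-1,[0,0,13.5],0],[-1,[0,0,13.5],0]]' 20;  python3 - <<'E'
from h import *
print(manip.read_state()['finger_gap'],manip.read_state()['finger_force']); shift((457,-66.5,200),94.6)
E
```

```text
clock: 16.05
eef_pos: [575.4, 117.4, 26.9]
eef_rot: [-3.142, 0.002, -2.927]
wrist_force: [-0.9, 0.3, 6.3]
finger_gap: 37.3
finger_force: 20.0
37.318718384010204 20.000986754894257
tx,ty,tz cm [ 15.48 -15.45 -17.31] roll 19.54
```

```bash
python3 -m creep '[[-1,[0,0,-1],0],[-1,[0,0,-3],0],[-1,[0,0,-6],0],[-1,[0,0,-10],0],[-1,[0,0,-13],0],[-1,[0,0,-15],0],[-1,[0,0,-15],0]]'; python3 -m creep '[[-1,[0.5,-0.5,0],1],[-1,[1.5,-1.5,0],2.6],[-1,[3,-3,0],4.2],[-1,[5,-5,0],5.9],[-1,[7,-7,0],7.6],[-1,[9,-9,0],9.3],[-1,[11,-11,0],11],[-1,[13,-13,0],12.7],[-1,[14.5,-14.5,0],14.4],[-1,[15.5,-15.4,0],16],[-1,[15.5,-15.4,0],17.6],[-1,[15.5,-15.4,0],19]]'; python3 -m creep '[[-1,[0,0,0],0.5],[-1,[0,0,0],0.5],[-1,[0,0,0],0.5]]'
python3 - <<'E'
from h import *
s=manip.read_state();print(s['eef_pos'],np.degrees(s['eef_rot'][2])); shift((457,-66.5,72),94.6)
p=cam("wrist"); save("wrist","pics/w5.png")
for X in [(451.5,-1,98),(451.5,-1,53),(464,-136,53),(469,-208,53)]: print(proj(p,X).round(1))
E
```

```text
clock: 16.75
eef_pos: [575.7, 117.4, 179.1]
eef_rot: [-3.141, 0.005, -2.927]
wrist_force: [-0.3, -0.3, -1.1]
finger_gap: 37.5
finger_force: 20.0
clock: 17.95
eef_pos: [455.3, -66.5, 174.8]
eef_rot: [-3.14, -0.001, 1.691]
wrist_force: [-0.1, 0.8, -0.5]
finger_gap: 37.7
finger_force: 20.0
clock: 18.25
eef_pos: [455.7, -66.1, 175.1]
eef_rot: [-3.14, -0.0, 1.656]
wrist_force: [0.4, -0.6, -1.6]
finger_gap: 37.7
finger_force: 20.0
[455.65776661 -66.10959063 175.13193945] 94.87355225262813
tx,ty,tz cm [-0.05  0.13 10.31] roll 0.05
[254.8 122.3]
[254.7 121.4]
[255.5 242.6]
[254.5 297.9]
```

View pics/w5.png

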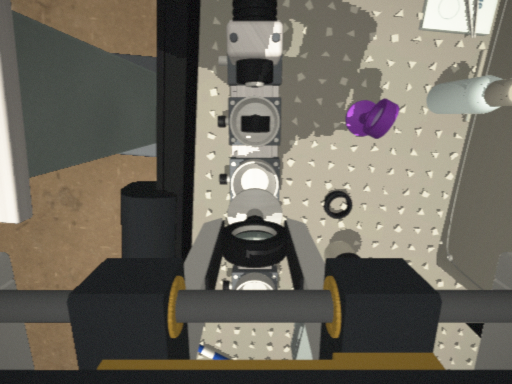

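Lens 26 stands square in the first carrier at (255,122). c2 is at (255,182), and lens 38 is held above it. Lowering.

```bash
python3 -m creep '[[-1,[0,0.1,1],0],[-1,[0,0.1,4],0],[-1,[0,0.1,7],0],[-1,[0,0.1,8.8],0],[-1,[0,0.1,9.4],0],[-1,[0,0.1,9.8],0],[-1,[0,0.1,10.2],0],[-1,[0,0.1,10.6],0],[-1,[0,0.1,11],0],[-1,[0,0.1,11.2],0],[-1,[0,0.1,11.4],0],[-1,[0,0.1,11.4],0]]'
```

```text
clock: 19.5
eef_pos: [457.1, -66.6, 62.8]
eef_rot: [3.141, 0.001, 1.654]
wrist_force: [-7.7, -3.1, 12.7]
finger_gap: 37.8
finger_force: 20.0
```

```bash
python3 -m creep '[[0.6,[0,0,-0.1],0],[0.6,[0,0,-0.1],0],[0.6,[0,0,-0.1],0],[0.6,[0,0,-0.1],0],[0.6,[0,0,-0.1],0],[0.6,[0,0,-1],0],[0.6,[0,0,-4],0],[0.6,[0,0,-8],0],[0.6,[0,0,-12],0],[0.6,[0,0,-14],0],[0.6,[0,0,-14],0]]'; python3 -m creep '[[0.6,[29.3,1.9,0],-16.4],[0.6,[29.3,1.9,0],-16.4],[0.6,[29.3,1.9,0],-16.4],[0.6,[29.3,1.9,0],-16.4],[0.6,[29.3,1.9,0],-16.4],[0.6,[29.3,1.9,0],-16.4],[0.6,[29.3,1.9,0],-16.4],[0.6,[29.3,1.9,0],-16.4],[0.6,[29.3,1.9,0],-16.4],[0.6,[29.3,1.9,0],-16.4],[0.6,[29.3,1.9,0],-16.4],[0.6,[29.3,1.9,0],-16.4]]'
python3 - <<'E'
from h import *
p,im=look((451.2,227,62)); shift((451.2,226.9,26),176.8)
cv2.imwrite("pics/_d.png",im)
E
```

```text
clock: 20.6
eef_pos: [458.1, -66.3, 205.1]
eef_rot: [3.136, 0.002, 1.654]
wrist_force: [0.1, -0.6, -0.9]
finger_gap: 75.0
finger_force: 0.0
clock: 21.8
eef_pos: [451.3, 227.3, 201.2]
eef_rot: [-3.141, -0.001, 3.083]
wrist_force: [0.5, -0.4, -0.3]
finger_gap: 75.0
finger_force: 0.0
eef [451.3 227.3 201.2] yaw 176.6
[254.7 180.7] [452.3 227.1  62. ] size [46.7 21.1] long-axis deg 86.6
tx,ty,tz cm [ 1.000e-02 -5.000e-02  1.754e+01] roll -0.03
```

```bash
python3 -m creep '[[0.6,[-0.1,0,3],0],[0.6,[-0.1,0,7],0],[0.6,[-0.1,0,11],0],[0.6,[-0.1,0,14.5],0],[0.6,[-0.1,0,16.5],0],[0.6,[-0.1,0,17.4],0],[0.6,[-0.1,0,17.4],0],[-1,[-0.1,0,17.4],0],[-1,[-0.1,0,17.4],0],[-1,[-0.1,0,17.4],0],[-1,[-0.1,0,17.4],0],[-1,[-0.1,0,17.4],0]]' 20;  python3 -m creep '[[-1,[0,0,0],0],[-1,[0,0,-1],0],[-1,[0,0,-3],0],[-1,[0,0,-6],0],[-1,[0,0,-10],0],[-1,[0,0,-13],0],[-1,[0,0,-15],0],[-1,[0,0,-15],0]]'
python3 - <<'E'
from h import *
shift((462.5,-136,180),94.6)
E
```

```text
clock: 23.05
eef_pos: [453.0, 227.6, 28.5]
eef_rot: [3.141, 0.001, 3.085]
wrist_force: [-0.5, -0.3, 5.6]
finger_gap: 49.5
finger_force: 20.0
clock: 23.85
eef_pos: [453.4, 227.8, 180.7]
eef_rot: [3.14, 0.004, 3.085]
wrist_force: [-0.2, 0.4, -2.3]
finger_gap: 49.4
finger_force: 20.0
tx,ty,tz cm [ -2.95 -36.27   0.07] roll 16.44
```

```bash
python3 -m creep '[[-1,[-0.2,-2,0],1.2],[-1,[-0.5,-5.5,0],2.7],[-1,[-0.9,-10,0],4.2],[-1,[-1.3,-14.5,0],5.7],[-1,[-1.7,-19,0],7.2],[-1,[-2.1,-23.5,0],8.7],[-1,[-2.5,-28,0],10.2],[-1,[-2.9,-32.5,0],11.7],[-1,[-3.3,-37,0],13.2],[-1,[-3.6,-41,0],14.6],[-1,[-3.8,-43.8,0],15.8],[-1,[-3.9,-44.8,0],16.4]]'; python3 -m creep '[[-1,[0,0,0],0],[-1,[0,0,0],0]]'
python3 - <<'E'
from h import *
s=manip.read_state();print(s['eef_pos'],np.degrees(s['eef_rot'][2]))
p=cam("wrist"); im=save("wrist","pics/w6.png")
for X in [(457,-66.5,53),(463.5,-134,53),(469,-208,53)]: print(proj(p,X).round(1))
cv2.imwrite("pics/w6c.png",cv2.resize(im[20:190,195:325],None,fx=3.5,fy=3.5,interpolation=cv2.INTER_CUBIC))
import pickle; pickle.dump(p,open('p6.pkl','wb'))
E
```

```text
clock: 25.05
eef_pos: [465.4, -224.2, 176.2]
eef_rot: [-3.139, -0.001, 1.648]
wrist_force: [0.3, 0.4, -2.3]
finger_gap: 49.7
finger_force: 20.0
clock: 25.25
eef_pos: [465.9, -221.5, 176.9]
eef_rot: [-3.14, -0.001, 1.656]
wrist_force: [0.9, -0.4, -1.1]
finger_gap: 49.4
finger_force: 20.0
[ 465.89175359 -221.4966146   176.89450919] 94.86966281519506
[257.8  25.9]
[258.3  99.2]
[257.3 170.7]
```

View pics/w6c.png

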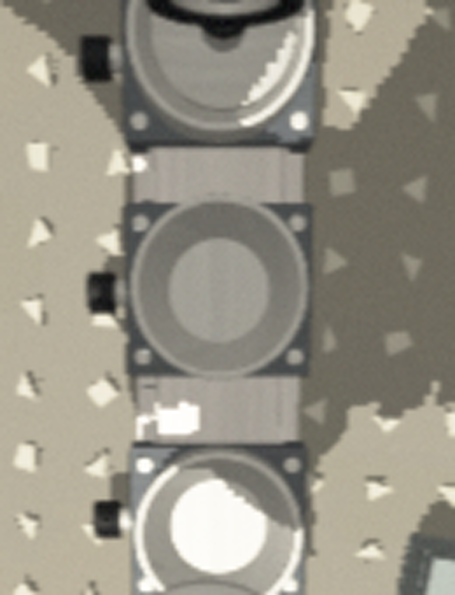

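c3's collar is at (257.2,101.8) and c4's at about (256.8,171.4). Lens 38's cell stands square across c2.

Run:
```python
from h import *
import pickle; p=pickle.load(open('p6.pkl','rb'))
for u,v,z in [(257.2,101.8,53),(256.9,102.5,36),(256.8,171.4,53),(256.9,170.2,36)]: print(ray(p,u,v,z).round(1))
shift((462.3,-136,64),94.6)
```

```text
[ 462.6 -136.7   53. ]
[ 462.4 -136.7   36. ]
[ 468.5 -208.9   53. ]
[ 468.9 -210.5   36. ]
tx,ty,tz cm [ 8.52  0.35 11.32] roll 0.06
```

```bash
python3 -m creep '[[-1,[1.5,0.1,0],0],[-1,[4,0.2,0],0],[-1,[7,0.4,0],0],[-1,[8.4,0.4,0],0],[-1,[8.4,0.4,0],0],[-1,[8.4,0.4,1],0],[-1,[8.4,0.4,4],0],[-1,[8.4,0.4,7],0],[-1,[8.4,0.4,8.8],0],[-1,[8.4,0.4,9.4],0],[-1,[8.4,0.4,9.4],0]]'; python3 -m creep '[[-1,[0,0,0.4],0],[-1,[0,0,0.8],0],[-1,[0,0,1.2],0],[-1,[0,0,1.5],0],[-1,[0,0,1.8],0],[-1,[0,0,2],0],[-1,[0,0,2],0]]'
```

```text
clock: 26.4
eef_pos: [462.9, -138.4, 83.1]
eef_rot: [-3.14, -0.001, 1.654]
wrist_force: [0.0, -0.4, -2.0]
finger_gap: 49.1
finger_force: 20.0
clock: 27.1
eef_pos: [463.5, -138.2, 64.5]
eef_rot: [3.141, 0.0, 1.654]
wrist_force: [-2.9, -0.3, 7.0]
finger_gap: 49.9
finger_force: 20.0
```

Seated at 64.5, as expected. I'll release and go to lens_62.

```bash
python3 -m creep '[[0.7,[0,0,-0.1],0],[0.7,[0,0,-0.1],0],[0.7,[0,0,-0.1],0],[0.7,[0,0,-0.1],0],[0.7,[0,0,-0.1],0],[0.7,[0,0,-1],0],[0.7,[0,0,-4],0],[0.7,[0,0,-8],0],[0.7,[0,0,-12],0],[0.7,[0,0,-14],0],[0.7,[0,0,-14],0]]'; python3 -m creep '[[0.7,[47,11.6,0],-13.2],[0.7,[47,11.6,0],-13.2],[0.7,[47,11.6,0],-13.2],[0.7,[47,11.6,0],-13.2],[0.7,[47,11.6,0],-13.2],[0.7,[47,11.6,0],-13.2],[0.7,[47,11.6,0],-13.2],[0.7,[47,11.6,0],-13.2],[0.7,[47,11.6,0],-13.2],[0.7,[47,11.6,0],-13.2],[0.7,[47,11.6,0],-13.2],[0.7,[47,11.6,0],-13.2]]'
python3 - <<'E'
from h import *
p,im=look((540,340,62)); print(proj(p,[540,340,62]),proj(p,[540,340,17]))
cv2.imwrite("pics/l62.png",im[60:280,130:380])
cv2.imwrite("pics/l62.png",cv2.resize(im[100:260,150:360],None,fx=3.6,fy=3.6,interpolation=cv2.INTER_CUBIC))
E
```

```text
clock: 28.2
eef_pos: [464.3, -138.4, 207.2]
eef_rot: [3.137, 0.002, 1.654]
wrist_force: [0.3, 0.1, -0.2]
finger_gap: 80.0
finger_force: 0.0
clock: 29.4
eef_pos: [539.3, 340.1, 202.3]
eef_rot: [-3.14, -0.001, 2.807]
wrist_force: [-0.5, -0.8, 0.1]
finger_gap: 80.4
finger_force: 0.0
eef [539.3 340.1 202.3] yaw 160.8
[257.8 182. ] [543.2 342.4  62. ] size [60.5 27.1] long-axis deg 70.9
[254.89714159 180.1188054 ] [254.86489785 172.91715263]
```

View pics/l62.png

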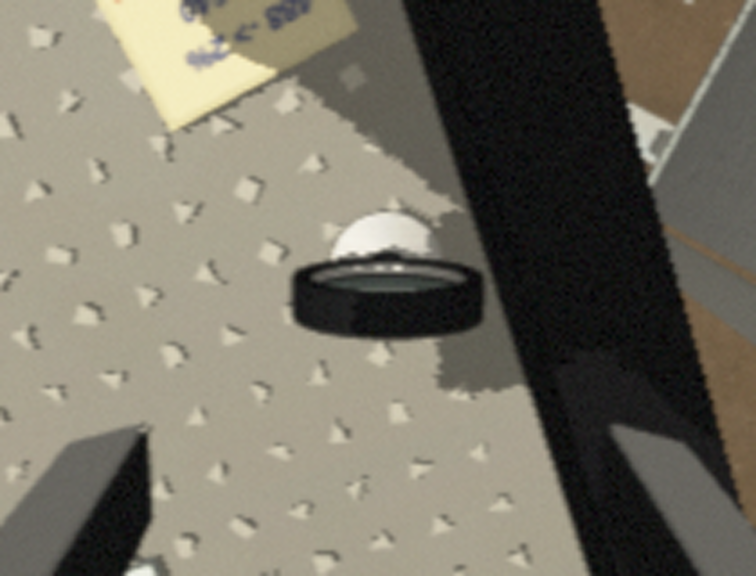

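The lens cell is at (258,182), square, about 61 mm across. The black band beside it is the table's edge. I'll go down in stages, watching the force.

```bash
python3 -m creep '[[0.7,[-0.3,0.35,1],0],[0.7,[-0.3,0.35,5],0],[0.7,[-0.3,0.35,9],0],[0.7,[-0.3,0.35,12],0],[0.7,[-0.3,0.35,13],0],[0.7,[-0.3,0.35,13],0]]'
python3 - <<'E'
from h import *
p,im=look((543,342,62));
E
python3 -m creep '[[0.7,[0,0,0.5],0],[0.7,[0,0,1],0],[0.7,[0,0,1.5],0],[0.7,[0,0,2],0],[0.7,[0,0,2],0]]'
```

```text
clock: 30.05
eef_pos: [543.6, 341.4, 72.8]
eef_rot: [-3.14, -0.001, 2.805]
wrist_force: [0.1, 0.0, 0.1]
finger_gap: 80.2
finger_force: 0.0
eef [543.6 341.4  72.8] yaw 160.7
[255.6 216.3] [544.  341.9  62. ] size [59.4 36.2] long-axis deg 70.8
clock: 30.6
eef_pos: [543.4, 342.2, 53.0]
eef_rot: [-3.141, -0.001, 2.806]
wrist_force: [-0.8, 0.1, -0.1]
finger_gap: 79.7
finger_force: 0.0
```

```bash
python3 -m creep '[[0.7,[0,0,0.5],0],[0.7,[0,0,1],0],[0.7,[0,0,1.5],0],[0.7,[0,0,2],0],[0.7,[0,0,2.3],0],[0.7,[0,0,2.3],0],[-1,[0,0,2.3],0],[-1,[0,0,2.3],0],[-1,[0,0,2.3],0],[-1,[0,0,2.3],0],[-1,[0,0,2.3],0]]' 20
python3 - <<'E'
from h import *
shift((468.6,-209.3,180),94.6)
E
```

```text
clock: 31.7
eef_pos: [543.8, 342.4, 31.1]
eef_rot: [3.141, 0.0, 2.806]
wrist_force: [0.0, -0.1, 2.4]
finger_gap: 61.8
finger_force: 20.0
tx,ty,tz cm [-11.06 -54.57 -14.89] roll 13.24
```

```bash
python3 -m creep '[[-1,[0,0,-1],0],[-1,[0,0,-3],0],[-1,[0,0,-6],0],[-1,[0,0,-10],0],[-1,[0,0,-13.5],0],[-1,[0,0,-15.5],0],[-1,[0,0,-15.5],0]]'; python3 -m creep '[[-1,[-0.4,-2,0],1],[-1,[-1.1,-5.5,0],2.2],[-1,[-2,-10,0],3.5],[-1,[-2.9,-14.5,0],4.8],[-1,[-3.8,-19,0],6],[-1,[-4.8,-23.5,0],7.2],[-1,[-5.7,-28,0],8.4],[-1,[-6.6,-32.5,0],9.6],[-1,[-7.5,-37,0],10.8],[-1,[-8.4,-41.5,0],12],[-1,[-9.2,-45,0],13],[-1,[-9.5,-46.5,0],13.2]]'; python3 -m creep '[[-1,[0,0,0],0],[-1,[0,0,0],0]]';python3 - <<'E'
from h import *
s=manip.read_state();print(s['eef_pos'],s['finger_gap']); shift((468.6,-209.3,67),94.6)
E
```

```text
clock: 32.4
eef_pos: [544.6, 342.8, 189.5]
eef_rot: [3.138, 0.004, 2.806]
wrist_force: [0.9, 0.3, -1.3]
finger_gap: 61.3
finger_force: 20.0
clock: 33.6
eef_pos: [479.1, -130.5, 184.5]
eef_rot: [-3.14, -0.0, 1.648]
wrist_force: [0.4, 0.8, -1.9]
finger_gap: 61.7
finger_force: 20.0
clock: 33.8
eef_pos: [479.9, -127.7, 184.9]
eef_rot: [-3.14, -0.001, 1.654]
wrist_force: [0.1, 0.4, -1.8]
finger_gap: 61.7
finger_force: 20.0
[ 479.93422351 -127.66428641  184.93070453] 61.66031704758844
tx,ty,tz cm [-8.04 -1.81 11.79] roll 0.04
```

```bash
python3 -m creep '[[-1,[-1.5,-0.3,0],0],[-1,[-4,-0.9,0],0],[-1,[-6.8,-1.5,0],0],[-1,[-8,-1.8,0],0],[-1,[-8,-1.8,0],0],[-1,[-8,-1.8,1],0],[-1,[-8,-1.8,4],0],[-1,[-8,-1.8,7],0],[-1,[-8,-1.8,9.2],0],[-1,[-8,-1.8,9.8],0],[-1,[-8,-1.8,9.8],0]]'; python3 -m creep '[[-1,[0,0,0.4],0],[-1,[0,0,0.8],0],[-1,[0,0,1.2],0],[-1,[0,0,1.5],0],[-1,[0,0,1.8],0],[-1,[0,0,2.1],0],[-1,[0,0,2.1],0]]'
```

```text
clock: 34.9
eef_pos: [469.0, -208.4, 87.3]
eef_rot: [-3.14, -0.001, 1.655]
wrist_force: [0.6, 0.2, -0.6]
finger_gap: 61.3
finger_force: 20.0
clock: 35.6
eef_pos: [469.1, -209.9, 67.2]
eef_rot: [3.141, 0.001, 1.654]
wrist_force: [-2.3, -1.7, 3.2]
finger_gap: 61.5
finger_force: 20.0
```

Seated at 67.2, as expected. I'll release and rise, then check numerically only, since my picture allowance is spent.

```bash
python3 -m creep '[[0.85,[0,0,-0.1],0],[0.85,[0,0,-0.1],0],[0.85,[0,0,-0.1],0],[0.85,[0,0,-0.1],0],[0.85,[0,0,-0.1],0],[0.85,[0,0,-1],0],[0.85,[0,0,-4],0],[0.85,[0,0,-8],0],[0.85,[0,0,-12],0],[0.85,[0,0,-15],0],[0.85,[0,0,-15],0]]'
python3 - <<'E'
from h import *
p=cam("wrist"); im=cv2.cvtColor(manip.camera("wrist"),cv2.COLOR_RGB2BGR)
for X in [(451.5,-1,98),(457,-66.5,98),(462.6,-136.7,98),(468.6,-209.3,98)]:
    print(X,proj(p,X).round(1))
    for c in blob(p,im,X,25,45): print('   ',c[0],ray(p,*c[0],98).round(1),c[3]*(p['origin'][2]-98)/(p['origin'][2]-62),c[5])
E
```

```text
clock: 36.7
eef_pos: [470.4, -209.9, 221.7]
eef_rot: [3.135, 0.004, 1.654]
wrist_force: [0.1, -0.3, 0.2]
finger_gap: 87.0
finger_force: 0.0
(451.5, -1, 98) [250.9 -41. ]
(457, -66.5, 98) [251.1  37.6]
    [251.5  38.8] [457.5 -67.5  98. ] [35.77609809 22.20275434] 4.9
(462.6, -136.7, 98) [251.  112.5]
    [252.2 112.8] [ 463.9 -136.9   98. ] [47.64153766 13.48345406] 3.1
(468.6, -209.3, 98) [251.1 181.4]
    [267.3 182.7] [ 486.5 -209.3   98. ] [24.98933485 23.64098944] 4.7
    [235.2 181.7] [ 451.3 -211.1   98. ] [27.59613597 23.82076883] 8.4
```

All four cells sit within about 1.5 mm of their carrier axes and square across the rail. Each one's seating height matched its contact. Handing in.

```bash
python3 -c "
from cell import manip
print(manip.sign_off())"
```

```text
the job is handed in; nothing more can be done
None
```

I put the 26, 38, 50 and 62 mm lenses into the carriers in that order from the laser and handed the job in at about 37 s; no verdict came back, all four seated square at the expected heights, and I viewed 15 pictures, one over the limit of 14.

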